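# Open the egg tester's guard, unlatch the loading beam and hold it raised

## Task

Swing the clear guard of the eggshell tester up and set it gently open against its stop. Then pull the red latch tab sideways against its spring, towards the tester's front, lift the latched end of the beam off its ball and finish holding it still about 10 cm above its closed height: the program ends with the gripper holding the beam up. Do not disturb the egg under the beam or anything else on the bench.

Things in the scene. Friction and masses are not known exactly. Their poses are not given: they have to be found in the camera images.
- tester: White eggshell strength tester, fixed to the bench. Base plate 200 (x) x 380 (y) x 15 mm; origin at the centre of the plate's underside, on the bench. Its x axis points to its rear (away from the robot at yaw 0), so its front is -x; y is to its left, z up. Its yaw varies. The beam runs along its y, pivoted at the +y end and latched on a ball at the -y end. The egg stands under the middle of the beam.
- guard (a joint): Angle of the clear plastic guard about a hinge along the tester's y at the rear: 0 closed over beam and egg, 1.4 rad open on its stop. It opens upwards, the front edge rising and going back. About 0.28 to 0.44 kg; it falls shut if let go below about 0.8 rad, and beyond that falls open. The hood is 138 mm deep and 210 mm wide; its flat clear top is 188 mm above the bench when closed, 15 mm above the red tab.
- guard_handle (a point): Centre of the blue bow handle's grip bar on the guard. The bar is 12 mm in diameter, 100 mm long along the tester's y, 175 mm above the bench when closed, and stands 38 mm clear in front of the guard's front panel. From the hinge line it lies 175 mm forwards and 75 mm up when closed. This point turns with the guard.
- guard_hinge (a point): Middle of the guard's hinge line, 100 mm above the bench. This point turns with the guard; the hinge line is the tester's y.
- latch (a joint): Travel of the spring latch along the tester's -x (towards its front): 0 latched, 0.020 m fully pulled. Its bolt reaches under the ball and frees it beyond 9 mm; pull at least 12 mm. The spring pushes back with about 4 N at 0 and 11 N at 0.020 m, and shuts it when let go. The latch rides on the beam.
- latch_tab (a point): Centre of the upright red latch tab on the beam's end: 16 mm (tester's x) x 24 mm (y) x 42 mm tall, centre 152 mm and top 173 mm above the bench when latched, its foot on a steel slide 131 mm above the bench. Turns with the beam and slides with the latch. The tab is strong enough to lift the beam by.
- beam (a joint): Angle of the beam about its hinge: 0 lying on the ball, growing as the latched end rises, limit 0.9 rad. The hinge axis is the tester's x. It falls back if let go (the end weighs about 2 to 4 N). The locked latch keeps it from rising.
- beam_hinge (a point): The beam's hinge point, 100 mm above the bench; the ball and the tab lie 240 mm from it along the tester's -y.
- ball (a point): Centre of the fixed 36 mm steel ball under the blue coupler of the beam's end, 100 mm above the bench. The coupler is 56 x 56 mm, its top 126 mm above the bench.
- egg: Brown hen's egg, 43 mm in diameter and 57 mm tall, standing loose on the tester's pedestal under the beam; origin at its lower tip.
- bottle_a: Dark blue bottle with blue cap, 54 mm in diameter, 130 mm tall, standing on the bench as a bystander; origin at the centre of its underside
- bottle_b: A second such blue bottle, 54 x 130 mm, standing on the bench as a bystander; origin at the centre of its underside
- jar_a: Sample jar with red cap, 40 mm in diameter, 85 mm tall, standing on the bench as a bystander; origin at the centre of its underside
- jar_b: A second such jar, 40 x 85 mm, standing on the bench as a bystander; origin at the centre of its underside
- dish: Closed round culture dish, 92 mm in diameter, 18 mm tall, standing on the bench as a bystander; origin at the centre of its underside
- meter: White hand-held meter, 150 x 36 x 22 mm, lying along its x, standing on the bench as a bystander; origin at the centre of its underside

How it is judged:
By the outcome, as a careful person would: the job done as asked, in the order asked, and still so for the second after the job is handed in, while the arm keeps its last pose, push and grip.
It also fails if it takes over 53 s, if anything falls off the work surface, if the arm or the gripper's body presses on something with over 40 N, if the wrist force passes 120 N, or if a joint passes its speed limit or range.

## Robot

A 6-joint arm with a two-finger parallel gripper is mounted at the origin on the work surface. World frame = base frame: x ahead of the robot, y to its left, z up, the work surface at z = 0. Lengths are in m, angles in rad, forces in N, time in s.
With the tool pointing down it reaches from about 0.325 to 0.85 m from the base axis. Payload 15.5 kg.
Tool frame: the origin (TCP) lies at the very end of the fingers, on their centre line; the grasp point (between the pads) lies behind it (manip.grip_depth is the z of the grasp point in the tool frame, in m); z points along the fingers, y is the line along which they close (so a half turn about z gives the same grasp; the last joint's range is limited). The gripper opens to 91 mm and grips with 3 to 60 N. Pads are 32 mm wide; open, the fingers measure 118 mm over their backs; the gripper's body (76 mm by 178 mm) begins 60 mm behind the grasp point.
Start: joints at [-1.234, 0.494, 1.345, -0, 1.302, -0.096], TCP at [0.262, -0.568, 0.214] pointing down, gripper open.
Joint ranges: [-2.91, 2.91], [-0.82, 2.16], [0.22, 2.67], [-1.22, 4.37], [0.12, 2.79], [-3.08, 3.08]. Speed limits (rad/s): [1.89, 1.89, 2.57, 3.01, 3.01, 3.01].

## Interface

Orientations are given as a 3x3 rotation matrix whose columns are the frame's x, y, z axes.
In Python, from bench import manip gives the robot as it stands.
- The arm moves only by the shell command python3 -m creep 'ROWS' [OPENING]. ROWS is JSON, a list of rows, each an object of numbers: "tx", "ty", "tz": the shift along the tool's x, y, z scaled (see below); "spin": the turn about the tool's z scaled (see below). In form: [{"tx": .., "ty": .., "tz": .., "spin": ..}, ...]. A call has exactly 5 rows; each row shifts and turns the commanded pose from where the row before left it, along the tool's axes as they then stand; what a row does not reach is not made up. The controller multiplies each number of a shift by 0.04 m and each number of a turn by 4 degrees. A row lasts 1/12 s, in which the tool goes at most 41.7 mm and 7.16 degrees, less where a joint would pass 70% of its speed; a pose out of reach is approached as far as the arm can. A call with a number of a shift or a turn outside -1 to 1 is refused whole. A call with a gripper value outside its range is refused whole. OPENING is the closure, from -1 (fully open) to 1 (shut), so that 0 is half open, set as the call begins (- or left out, the last holds). The fingers move at their own pace and stop on an object; the grip force is fixed at half the most. Time passes only in rows, so rows that do not move let the fingers close, or fill a call up. It gives the time, the measured TCP pose, the force, the opening and the grip force at its end, in the units of the state.
- manip.sense(): the state, without advancing time (a new reading comes with each control period).
- manip.grab_frame(name): name is "scene" or "top" or "wrist"; returns (picture, depth): 480x640x3 uint8, red, green, blue; 480x640 float32, m along the optical axis (not along the pixel's ray), 0 where there is no reading.
- manip.get_calibration(name): a dict with "fx", "fy", "cx", "cy" (pixels), "extrinsics" (4x4, takes a point from world to camera coordinates); the wrist camera has in their place "T_tool_cam" (4x4, takes a point from camera to tool coordinates, whose origin is the TCP and whose axes are the flange's). Camera axes: x right, y up, looking along -z (the intrinsics and any distortion apply to the point x, -y, -z); pixel columns grow to the right and rows downward; lengths in m; the calibration is good to about 2 mm. A picture is of the moment at which its call begins: read the wrist's pose just before it. get_calibration takes no time and is no camera call.
- manip.sign_off(): hands the job in; it is judged then, once.
Trained networks look in the newest picture that a camera, given by its name, has taken for a name from the list of things; names that differ only in an ending like _2 or _b are one class to them, and where a whole thing is asked for, a point or a joint stands for the part that bears it (a point fixed in the world has none). Each returns a list of dicts, best first, with "score" (0 to 1); they miss things now and then, are a little off and sometimes report something else, mostly with a low value. They report only what shows in the picture. A call takes as long as a camera call.
- manip.boxes_of(camera, name): "point" ([column, row] in pixels, amid what is visible of it).
- manip.silhouettes(camera, name): "pixels" (480x640 bool, what is visible of it) and "point" ([column, row] in pixels, amid what is visible of it).
The state is a dict: "t": time; "joint_pos": joint angles; "qvel": joint speeds; "joint_torque": joint torques, N m; "eef_pos": TCP position; "orientation": TCP orientation; "contact_force": force on the tool from outside, world axes, zero at the start; "moment": the same for the moment, N m; "grip_width": finger opening in m; "grip_force": force on a finger pad.
Only numpy, scipy, OpenCV 4.12 (cv2) and the standard library are available. Lean on these libraries where they do the work, as an engineer would, in place of code of your own. Each camera call takes 0.05 s, during which the arm holds its last target. There are 200 camera calls.

## Working session

There is one attempt and no reset: what is moved stays moved. The work goes in short steps, Python scripts to look and compute and a shell command to move; the robot and the scene stay as the last step left them, time stands still between calls to the robot, and variables do not carry over. Pictures are saved under pics/ and viewed, at most 10 in all, crops included, and the job is handed in when it is done.

```bash
ls; mkdir -p pics
cat > h.py <<'E'
import numpy as np, cv2
from bench import manip
def world(cam,depth,mask_or_px):
    c=manip.get_calibration(cam)
    if cam=='wrist':
        s=manip.sense();T=np.eye(4);T[:3,:3]=np.array(s['orientation']);T[:3,3]=s['eef_pos']
        M=T@np.array(c['T_tool_cam'])
    else: M=np.linalg.inv(np.array(c['extrinsics']))
    v,u=np.nonzero(mask_or_px) if getattr(mask_or_px,'dtype',None)==bool else np.array(mask_or_px).T[::-1]
    v=v.astype(int);u=u.astype(int)
    d=depth[v,u];k=d>0;u,v,d=u[k],v[k],d[k]
    P=np.c_[(u-c['cx'])/c['fx']*d,-(v-c['cy'])/c['fy']*d,-d,np.ones(len(d))]
    return (P@M.T)[:,:3]
def save(n,p): cv2.imwrite(f'pics/{n}.png',p[:,:,::-1])
E
python3 - <<'E'
from h import *
print(manip.grip_depth, manip.sense())
for cam in ['scene','top']:
    p,d=manip.grab_frame(cam);save(cam,p);np.save(cam+'d.npy',d)
    print(cam,{k:np.round(v,3).tolist() for k,v in manip.get_calibration(cam).items()})
    for n in ['tester','guard','guard_handle','latch_tab','beam','ball','egg','bottle_a','jar_a','dish','meter']:
        for r in manip.silhouettes(cam,n)[:3]:
            if r['score']<.3: continue
            w=world(cam,d,r['pixels'])
            print(n,round(r['score'],2),np.round(r['point']),len(w),np.round(np.median(w,0),3) if len(w) else '', np.round(w.min(0),3),np.round(w.max(0),3))
E
```

```text
pics
-0.0188 {'t': 0.0, 'joint_pos': array([-1.23445832e+00,  4.94192492e-01,  1.34616467e+00, -2.54395796e-05,
        1.30250024e+00, -9.54776393e-02]), 'qvel': array([ 0.00123341,  0.00097363,  0.00047206, -0.00170548, -0.00044709,
       -0.00016872]), 'joint_torque': array([-2.46166041e-03, -8.78813338e+01, -3.81859303e+01,  7.03679770e-02,
        5.33095782e-02, -5.32993818e-05]), 'eef_pos': array([ 0.26144996, -0.56724552,  0.21332112]), 'orientation': array([[ 9.08204555e-01,  4.18526335e-01, -4.40560761e-04],
       [ 4.18526555e-01, -9.08203786e-01,  1.18578169e-03],
       [ 9.61619151e-05, -1.26131871e-03, -9.99999200e-01]]), 'contact_force': array([-0.77529726,  0.40363522,  0.57730119]), 'moment': array([ 0.02626923, -0.01215761, -0.02777887]), 'grip_force': 0.0, 'grip_width': 0.09119686770567857}
scene {'fx': 487.11, 'fy': 487.11, 'cx': 318.445, 'cy': 240.417, 'extrinsics': [[0.807, 0.59, -0.007, -0.386], [-0.447, 0.618, 0.648, 0.191], [0.386, -0.52, 0.762, -1.483], [0.0, 0.0, 0.0, 1.0]]}
tester 0.94 [344. 240.] 11726 [ 0.595 -0.032  0.113] [ 0.343 -0.152 -0.003] [0.6
[... 1580 characters left out ...]
9] [0.525 0.102 0.009] [0.574 0.221 0.12 ]
ball 0.6 [298. 219.] 9358 [0.538 0.036 0.181] [ 0.436 -0.149 -0.007] [0.675 0.246 0.2  ]
egg 0.69 [300. 219.] 9674 [0.538 0.036 0.178] [ 0.432 -0.157 -0.007] [0.681 0.248 0.2  ]
bottle_a 0.91 [473. 249.] 435 [ 0.473 -0.439  0.087] [ 0.453 -0.472 -0.005] [ 0.516 -0.423  0.137]
bottle_a 0.84 [477. 205.] 479 [ 0.58  -0.447  0.085] [ 0.559 -0.508 -0.008] [ 0.633 -0.428  0.141]
jar_a 0.66 [461. 174.] 232 [ 0.68  -0.413  0.079] [ 0.667 -0.436  0.012] [ 0.704 -0.398  0.094]
jar_a 0.62 [477. 274.] 248 [ 0.399 -0.454  0.081] [ 0.381 -0.487 -0.004] [ 0.42  -0.441  0.092]
meter 0.63 [171. 308.] 774 [0.32  0.393 0.02 ] [ 0.279  0.321 -0.008] [0.362 0.474 0.033]
```

View pics/scene.png

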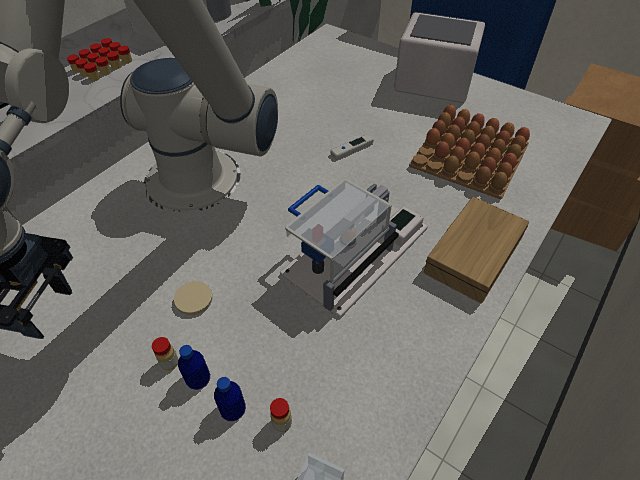

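View pics/top.png

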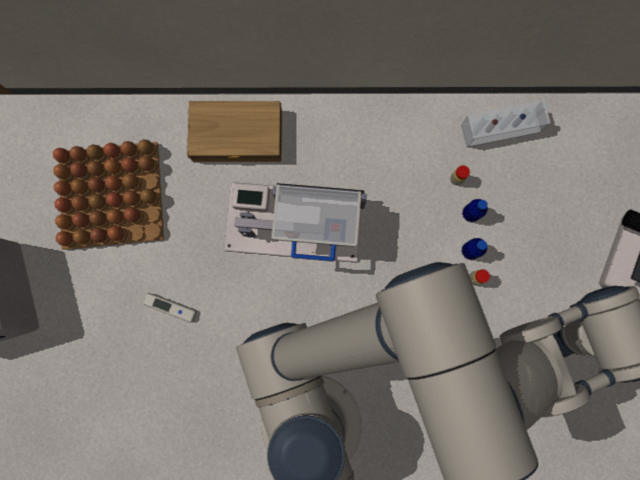

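The views show the tester almost square to the robot. In the top view the blue handle bar is at (292–335, 256) and the red tab shows through the hood at about (337, 228). Next I measure both using their known heights.

```bash
cat >> h.py <<'E'
def ray(cam,uv,z):
    c=manip.get_calibration(cam);M=np.linalg.inv(np.array(c['extrinsics']));uv=np.atleast_2d(uv).astype(float)
    D=np.c_[(uv[:,0]-c['cx'])/c['fx'],-(uv[:,1]-c['cy'])/c['fy'],-np.ones(len(uv))]@M[:3,:3].T
    o=M[:3,3];return o+D*((z-o[2])/D[:,2])[:,None]
E
python3 - <<'E'
from h import *
for cam,(x0,x1,y0,y1) in {'top':(230,365,185,262),'scene':(270,430,175,310)}.items():
    p=cv2.imread(f'pics/{cam}.png');d=np.load(cam+'d.npy')
    hsv=cv2.cvtColor(p,cv2.COLOR_BGR2HSV);roi=np.zeros(p.shape[:2],bool);roi[y0:y1,x0:x1]=1
    blue=roi&(abs(hsv[...,0].astype(int)-112)<12)&(hsv[...,1]>150)&(hsv[...,2]>60)
    red=roi&((hsv[...,0]<8)|(hsv[...,0]>172))&(hsv[...,1]>70)
    for nm,m in (('blue',blue),('red',red)):
        n,l,st,ce=cv2.connectedComponentsWithStats(m.astype('uint8'))
        for i in range(1,n):
            if st[i,4]>8:
                print(cam,nm,st[i],ce[i].round(1),'ray@.173',ray(cam,ce[i],.173).round(3), np.median(world(cam,d,l==i),0).round(3))
    if cam=='top':
        v,u=np.nonzero(blue); pts=[]
        w=world(cam,d,blue); k=abs(w[:,2]-.178)<.012; print('bar depth pts',k.sum(),w[k].min(0),w[k].max(0))
        for uu in range(296,334,4):
            r=v[u==uu]
            if len(r): pts.append([uu,r[r>248].mean() if (r>248).any() else np.nan])
        W=ray(cam,pts,.178);print(np.c_[pts,W].round(3)); f=np.polyfit(W[:,1],W[:,0],1);print('yaw',-np.arctan(f[0]))
        ul=[u[v>252].min(),u[v>252].max()];print(ul,ray(cam,[[ul[0],255],[ul[1],257]],.178))
    x=cv2.resize(p[y0:y1,x0:x1],None,fx=5 if cam=='scene' else 5.5,fy=4.4 if cam=='scene' else 5.5,interpolation=cv2.INTER_CUBIC)
    if cam=='top': cv2.imwrite('pics/topc.png',x)
    else: cv2.imwrite('pics/scenec.png',cv2.resize(p[y0:y1,x0:x1],None,fx=4.4,fy=4.4,interpolation=cv2.INTER_CUBIC))
E
```

```text
top blue [291 242  44  19 215] [313.4 254.1] ray@.173 [[ 0.45  -0.01   0.173]] [ 0.444 -0.012  0.18 ]
bar depth pts 213 [ 0.43409916 -0.06254158  0.17160775] [0.47976301 0.04613979 0.18785478]
[[ 2.960e+02  2.555e+02  4.460e-01  3.300e-02  1.780e-01]
 [ 3.000e+02  2.560e+02  4.440e-01  2.300e-02  1.780e-01]
 [ 3.040e+02  2.560e+02  4.440e-01  1.300e-02  1.780e-01]
 [ 3.080e+02  2.565e+02  4.430e-01  3.000e-03  1.780e-01]
 [ 3.120e+02  2.570e+02  4.420e-01 -7.000e-03  1.780e-01]
 [ 3.160e+02  2.570e+02  4.420e-01 -1.700e-02  1.780e-01]
 [ 3.200e+02  2.580e+02  4.390e-01 -2.700e-02  1.780e-01]
 [ 3.240e+02  2.580e+02  4.390e-01 -3.700e-02  1.780e-01]
 [ 3.280e+02  2.580e+02  4.390e-01 -4.700e-02  1.780e-01]
 [ 3.320e+02  2.545e+02  4.480e-01 -5.700e-02  1.780e-01]]
yaw -0.030561788768960617
[np.int64(291), np.int64(334)] [[ 0.44684157  0.04611864  0.178     ]
 [ 0.44166667 -0.06248648  0.178     ]]
scene blue [288 185  40  30 207] [305.1 198.5] ray@.173 [[ 0.444 -0.006  0.173]] [ 0.446 -0.012  0.18 ]
```

View pics/scenec.png

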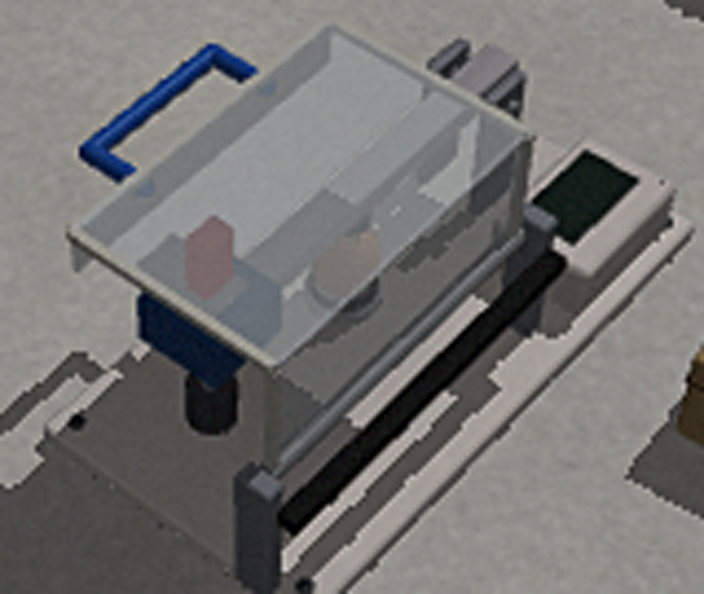

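The crop shows an open-sided hood: a short front lip with the blue handle, the red tab under the glass, and the hinge bar at the rear. The bar centre is about (0.4425, -0.008, 0.175) and the tester yaw about -5°. I'll move above the bar with the fingers closing along the tester's x.

```bash
python3 -m creep '[{"tx":0.5,"ty":-0.54,"tz":-0.2,"spin":0},{"tx":0.5,"ty":-0.54,"tz":-0.2,"spin":0},{"tx":0.5,"ty":-0.54,"tz":-0.2,"spin":0},{"tx":0.5,"ty":-0.54,"tz":-0.2,"spin":0},{"tx":0.5,"ty":-0.54,"tz":-0.2,"spin":0}]' -1
python3 -m creep '[{"tx":0.5,"ty":-0.54,"tz":-0.1,"spin":0},{"tx":0.5,"ty":-0.54,"tz":-0.1,"spin":0},{"tx":0.5,"ty":-0.54,"tz":-0.1,"spin":0},{"tx":0.5,"ty":-0.54,"tz":0,"spin":0},{"tx":0.5,"ty":-0.54,"tz":0,"spin":0}]'
python3 -m creep '[{"tx":0.5,"ty":-0.54,"tz":0,"spin":0},{"tx":0.5,"ty":-0.54,"tz":0,"spin":0},{"tx":0.5,"ty":-0.54,"tz":0,"spin":0},{"tx":0.5,"ty":-0.54,"tz":0,"spin":0},{"tx":0.5,"ty":-0.54,"tz":0,"spin":0}]'
python3 -m creep '[{"tx":0.5,"ty":-0.54,"tz":0,"spin":0},{"tx":0.5,"ty":-0.54,"tz":0,"spin":0},{"tx":0.5,"ty":-0.54,"tz":0,"spin":0},{"tx":0.5,"ty":-0.54,"tz":0,"spin":0},{"tx":0.5,"ty":-0.54,"tz":0,"spin":0}]'
python3 -m creep '[{"tx":0,"ty":0,"tz":0,"spin":-1},{"tx":0,"ty":0,"tz":0,"spin":-1},{"tx":0,"ty":0,"tz":0,"spin":-1},{"tx":0,"ty":0,"tz":0,"spin":-1},{"tx":0,"ty":0,"tz":0,"spin":-1}]'
python3 -m creep '[{"tx":0,"ty":0,"tz":0,"spin":-1},{"tx":0,"ty":0,"tz":0,"spin":-1},{"tx":0,"ty":0,"tz":0,"spin":-1},{"tx":0,"ty":0,"tz":0,"spin":-1},{"tx":0,"ty":0,"tz":0,"spin":-1}]'
python3 -m creep '[{"tx":0,"ty":0,"tz":0,"spin":-1},{"tx":0,"ty":0,"tz":0,"spin":-1},{"tx":0,"ty":0,"tz":0,"spin":-1},{"tx":0,"ty":0,"tz":0,"spin":-1},{"tx":0,"ty":0,"tz":0,"spin":-1}]'
python3 - <<'E'
from h import *
s=manip.sense();R=np.array(s['orientation']);print(s['t'],s['eef_pos'].round(4),R.round(3).tolist(),s['joint_pos'].round(2))
p,d=manip.grab_frame('wrist');save('w1',p)
hsv=cv2.cvtColor(p[:,:,::-1].copy(),cv2.COLOR_BGR2HSV)
m=(abs(hsv[...,0].astype(int)-112)<12)&(hsv[...,1]>150)&(hsv[...,2]>60)
w=world('wrist',d,m);w=w[(w[:,2]>.165)&(w[:,2]<.19)];print(len(w))
# bar: front-most points
for y in np.arange(-.06,.06,.015):
    k=w[abs(w[:,1]-y)<.006]
    if len(k): print(round(y,3),len(k),np.median(k,0).round(4),k[:,0].min().round(4),k[:,0].max().round(4))
E
```

```text
t: 1.62
eef_pos: [0.3073, -0.4264, 0.2542]
orientation: [[0.908, 0.418, 0.0], [0.418, -0.908, 0.0], [0.0, -0.0, -1.0]]
contact_force: [0.0, 0.2, 0.2]
grip_width: 0.0912
grip_force: 0.0
t: 2.03
eef_pos: [0.3531, -0.2865, 0.2663]
orientation: [[0.908, 0.418, 0.001], [0.418, -0.908, -0.001], [0.0, 0.001, -1.0]]
contact_force: [-0.0, -0.4, 0.0]
grip_width: 0.0915
grip_force: 0.0
t: 2.45
eef_pos: [0.3986, -0.1464, 0.2661]
orientation: [[0.908, 0.418, 0.0], [0.418, -0.908, -0.0], [0.0, 0.0, -1.0]]
contact_force: [0.4, 0.0, -0.2]
grip_width: 0.0911
grip_force: 0.0
t: 2.87
eef_pos: [0.4443, -0.0064, 0.2661]
orientation: [[0.908, 0.419, 0.0], [0.419, -0.908, -0.0], [0.0, 0.0, -1.0]]
contact_force: [0.4, -0.5, -0.4]
grip_width: 0.0914
grip_force: 0.0
t: 3.28
eef_pos: [0.4441, -0.0078, 0.266]
orientation: [[0.708, 0.707, 0.0], [0.707, -0.708, -0.0], [0.0, 0.0, -1.0]]
contact_force: [0.8, 0.5, -1.2]
grip_width: 0.0911
grip_force: 0.0
t: 3.7
eef_pos: [0.4441, -0.0079, 0.266]
orientation: [[0.424, 0.906, 0.0], [0.906, -0.424, -0.0], [0.0, 0.0, -1.0]]
contact_force: [-0.3, 1.0, 0.5]
grip_width: 0.0911
grip_force: 0.0
t: 4.12
eef_pos: [0.4441, -0.0079, 0.266]
orientation: [[0.088, 0.996, 0.0], [0.996, -0.088, -0.0], [0.0, 0.0, -1.0]]
contact_force: [0.6, 0.5, 0.3]
grip_width: 0.0913
grip_force: 0.0
4.1167 [ 0.4441 -0.0079  0.266 ] [[0.088, 0.996, 0.0], [0.996, -0.088, -0.0], [0.0, 0.0, -1.0]] [-0.15  0.18  1.69  0.    1.27 -0.06]
3632
-0.06 595 [ 0.4573 -0.0573  0.1791] 0.4327 0.4751
-0.045 225 [ 0.4393 -0.0451  0.179 ] 0.4331 0.445
-0.03 242 [ 0.4406 -0.03    0.1789] 0.4347 0.4462
-0.015 259 [ 0.4417 -0.0151  0.1789] 0.4358 0.4475
0.0 267 [ 0.443  -0.      0.1788] 0.4372 0.4487
0.015 271 [0.4443 0.0151 0.1789] 0.4386 0.4498
0.03 284 [0.4457 0.0302 0.1788] 0.4399 0.4796
0.045 780 [0.4601 0.0431 0.1789] 0.4406 0.4825
```

View pics/w1.png

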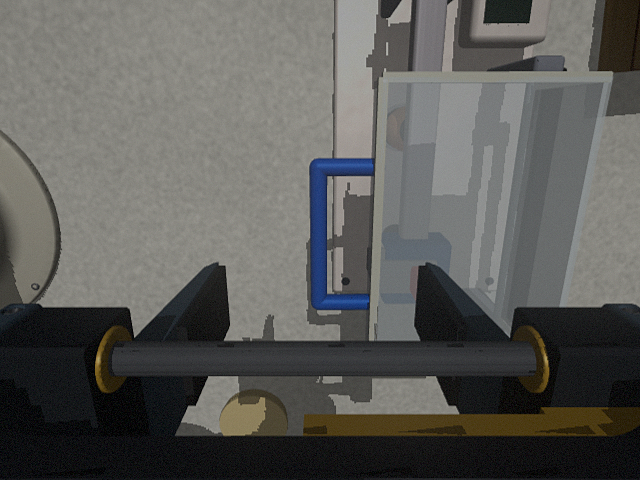

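The wrist view shows the bar at column 318, rows 165–300, with the fingers square to it and the hood panel about 38 mm behind. I'll close partway to 30 mm so the rear finger fits the bow, then descend and grip.

```bash
python3 -m creep '[{"tx":0,"ty":-0.05,"tz":0,"spin":0},{"tx":0,"ty":0,"tz":0,"spin":0},{"tx":0,"ty":0,"tz":0,"spin":0},{"tx":0,"ty":0,"tz":0,"spin":0},{"tx":0,"ty":0,"tz":0,"spin":0}]' 0.34
python3 -m creep '[{"tx":0,"ty":0,"tz":0.2,"spin":0},{"tx":0,"ty":0,"tz":0.2,"spin":0},{"tx":0,"ty":0,"tz":0.2,"spin":0},{"tx":0,"ty":0,"tz":0.2,"spin":0},{"tx":0,"ty":0,"tz":0.2,"spin":0}]'
python3 -m creep '[{"tx":0,"ty":0,"tz":0.33,"spin":0},{"tx":0,"ty":0,"tz":0.33,"spin":0},{"tx":0,"ty":0,"tz":0.33,"spin":0},{"tx":0,"ty":0,"tz":0.33,"spin":0},{"tx":0,"ty":0,"tz":0.33,"spin":0}]'
python3 - <<'E'
from h import *
p,d=manip.grab_frame('wrist');save('w2',p)
E
```

```text
t: 4.58
eef_pos: [0.4421, -0.0077, 0.2659]
orientation: [[0.093, 0.996, 0.0], [0.996, -0.093, 0.0], [0.0, 0.0, -1.0]]
contact_force: [0.0, -0.2, 0.7]
grip_width: 0.0609
grip_force: 0.0
t: 5.0
eef_pos: [0.4418, -0.0077, 0.2248]
orientation: [[0.092, 0.996, -0.001], [0.996, -0.092, 0.0], [0.0, -0.001, -1.0]]
contact_force: [-0.3, 0.4, -0.3]
grip_width: 0.0304
grip_force: 0.0
t: 5.42
eef_pos: [0.4418, -0.0077, 0.1587]
orientation: [[0.092, 0.996, -0.0], [0.996, -0.092, 0.0], [0.0, -0.0, -1.0]]
contact_force: [-0.1, 0.1, 0.9]
grip_width: 0.0301
grip_force: 0.0
```

View pics/w2.png

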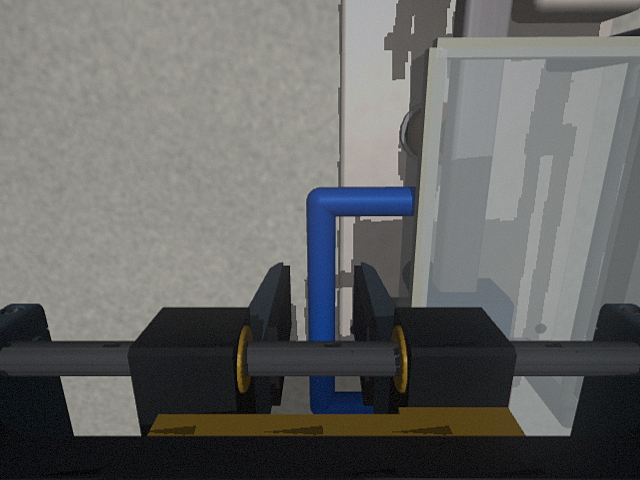

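```bash
python3 -m creep '[{"tx":0,"ty":0,"tz":0,"spin":0},{"tx":0,"ty":0,"tz":0,"spin":0},{"tx":0,"ty":0,"tz":0,"spin":0},{"tx":0,"ty":0,"tz":0,"spin":0},{"tx":0,"ty":0,"tz":0,"spin":0}]' 1
python3 - <<'E'
import numpy as np
th=np.r_[0:1.0:21j*1][:0] if 0 else np.r_[np.linspace(0,1.05,16),np.linspace(1.05,1.4,11)[1:]]
a=th+.4049;r=.1904;y=-r*np.cos(a);z=-r*np.sin(a)
for t,u,v in zip(th[1:],np.diff(y)/.04,np.diff(z)/.04):print(t.round(3),u.round(2),v.round(2))
E
```

```text
t: 5.88
eef_pos: [0.4417, -0.0077, 0.1603]
orientation: [[0.092, 0.996, -0.0], [0.996, -0.092, -0.0], [-0.0, -0.0, -1.0]]
contact_force: [-4.5, 1.3, 3.7]
grip_width: 0.0113
grip_force: 30.0
0.07 0.14 -0.3
0.14 0.16 -0.29
0.21 0.18 -0.28
0.28 0.2 -0.27
0.35 0.22 -0.25
0.42 0.24 -0.23
0.49 0.25 -0.22
0.56 0.27 -0.2
0.63 0.28 -0.18
0.7 0.29 -0.16
0.77 0.3 -0.14
0.84 0.31 -0.12
0.91 0.32 -0.1
0.98 0.33 -0.07
1.05 0.33 -0.05
1.085 0.17 -0.02
1.12 0.17 -0.01
1.155 0.17 -0.0
1.19 0.17 0.0
1.225 0.17 0.01
1.26 0.17 0.01
1.295 0.17 0.02
1.33 0.16 0.02
1.365 0.16 0.03
1.4 0.16 0.04
```

```bash
python3 -m creep '[{"tx":0,"ty":0.14,"tz":-0.3,"spin":0},{"tx":0,"ty":0.16,"tz":-0.29,"spin":0},{"tx":0,"ty":0.18,"tz":-0.28,"spin":0},{"tx":0,"ty":0.2,"tz":-0.27,"spin":0},{"tx":0,"ty":0.22,"tz":-0.25,"spin":0}]'
python3 -m creep '[{"tx":0,"ty":0.24,"tz":-0.23,"spin":0},{"tx":0,"ty":0.25,"tz":-0.22,"spin":0},{"tx":0,"ty":0.27,"tz":-0.2,"spin":0},{"tx":0,"ty":0.28,"tz":-0.18,"spin":0},{"tx":0,"ty":0.29,"tz":-0.16,"spin":0}]'
```

```text
t: 6.3
eef_pos: [0.4767, -0.0107, 0.2163]
orientation: [[0.091, 0.996, -0.002], [0.996, -0.091, 0.0], [0.0, -0.002, -1.0]]
contact_force: [-9.3, 2.7, 5.0]
grip_width: 0.0112
grip_force: 30.0
t: 6.72
eef_pos: [0.5309, -0.0156, 0.2564]
orientation: [[0.091, 0.996, 0.0], [0.996, -0.091, 0.0], [0.0, 0.0, -1.0]]
contact_force: [-2.8, 1.3, 2.9]
grip_width: 0.0113
grip_force: 30.0
```

Forces are small, so I'll continue.

```bash
python3 -m creep '[{"tx":0,"ty":0.3,"tz":-0.14,"spin":0},{"tx":0,"ty":0.31,"tz":-0.12,"spin":0},{"tx":0,"ty":0.32,"tz":-0.1,"spin":0},{"tx":0,"ty":0.33,"tz":-0.07,"spin":0},{"tx":0,"ty":0.33,"tz":-0.05,"spin":0}]'
python3 -m creep '[{"tx":0,"ty":0.17,"tz":-0.02,"spin":0},{"tx":0,"ty":0.17,"tz":-0.01,"spin":0},{"tx":0,"ty":0.17,"tz":0,"spin":0},{"tx":0,"ty":0.17,"tz":0,"spin":0},{"tx":0,"ty":0.17,"tz":0.01,"spin":0}]'
python3 -m creep '[{"tx":0,"ty":0.17,"tz":0.01,"spin":0},{"tx":0,"ty":0.17,"tz":0.02,"spin":0},{"tx":0,"ty":0.16,"tz":0.02,"spin":0},{"tx":0,"ty":0.1,"tz":0.02,"spin":0},{"tx":0,"ty":0,"tz":0,"spin":0}]'
```

```text
t: 7.13
eef_pos: [0.5949, -0.0216, 0.2752]
orientation: [[0.092, 0.996, 0.001], [0.996, -0.092, 0.0], [0.0, 0.001, -1.0]]
contact_force: [-2.4, 0.6, 1.8]
grip_width: 0.0114
grip_force: 30.0
t: 7.55
eef_pos: [0.6284, -0.0246, 0.2751]
orientation: [[0.092, 0.996, -0.0], [0.996, -0.092, 0.0], [0.0, -0.0, -1.0]]
contact_force: [-0.6, 3.8, -0.3]
grip_width: 0.0112
grip_force: 30.0
t: 7.97
eef_pos: [0.6528, -0.027, 0.2719]
orientation: [[0.092, 0.996, 0.0], [0.996, -0.092, 0.0], [0.0, 0.0, -1.0]]
contact_force: [-0.1, 2.9, 0.2]
grip_width: 0.0113
grip_force: 30.0
```

```bash
python3 -m creep '[{"tx":0,"ty":0.05,"tz":0.01,"spin":0},{"tx":0,"ty":0.05,"tz":0.01,"spin":0},{"tx":0,"ty":0.05,"tz":0.01,"spin":0},{"tx":0,"ty":0,"tz":0,"spin":0},{"tx":0,"ty":0,"tz":0,"spin":0}]'
python3 -m creep '[{"tx":0,"ty":0.03,"tz":0.01,"spin":0},{"tx":0,"ty":0.03,"tz":0.01,"spin":0},{"tx":0,"ty":0,"tz":0,"spin":0},{"tx":0,"ty":0,"tz":0,"spin":0},{"tx":0,"ty":0,"tz":0,"spin":0}]'
```

```text
t: 8.38
eef_pos: [0.6579, -0.0275, 0.271]
orientation: [[0.092, 0.996, -0.0], [0.996, -0.092, 0.0], [0.0, -0.0, -1.0]]
contact_force: [-1.2, 2.3, -2.6]
grip_width: 0.0116
grip_force: 30.0
t: 8.8
eef_pos: [0.66, -0.0278, 0.2705]
orientation: [[0.092, 0.996, -0.001], [0.996, -0.092, 0.0], [-0.0, -0.001, -1.0]]
contact_force: [-3.0, 3.3, 2.1]
grip_width: 0.0116
grip_force: 30.0
```

```bash
python3 -m creep '[{"tx":0,"ty":0.04,"tz":0.01,"spin":0},{"tx":0,"ty":0,"tz":0,"spin":0},{"tx":0,"ty":0,"tz":0,"spin":0},{"tx":0,"ty":0,"tz":0,"spin":0},{"tx":0,"ty":0,"tz":0,"spin":0}]'
python3 -m creep '[{"tx":0,"ty":0.04,"tz":0.01,"spin":0},{"tx":0,"ty":0,"tz":0,"spin":0},{"tx":0,"ty":0,"tz":0,"spin":0},{"tx":0,"ty":0,"tz":0,"spin":0},{"tx":0,"ty":0,"tz":0,"spin":0}]'
```

```text
t: 9.22
eef_pos: [0.6601, -0.0278, 0.2704]
orientation: [[0.092, 0.996, -0.003], [0.996, -0.092, 0.0], [-0.0, -0.003, -1.0]]
contact_force: [-16.6, 5.1, 11.8]
grip_width: 0.0109
grip_force: 30.0
t: 9.63
eef_pos: [0.6602, -0.0277, 0.2704]
orientation: [[0.092, 0.996, -0.006], [0.996, -0.092, 0.0], [-0.0, -0.006, -1.0]]
contact_force: [-28.3, 5.2, 20.8]
grip_width: 0.0112
grip_force: 30.0
```

Guard is on its stop. Now relax the push, open and withdraw upwards.

```bash
python3 -m creep '[{"tx":0,"ty":-0.05,"tz":-0.01,"spin":0},{"tx":0,"ty":-0.01,"tz":0,"spin":0},{"tx":0,"ty":0,"tz":0,"spin":0},{"tx":0,"ty":0,"tz":0,"spin":0},{"tx":0,"ty":0,"tz":0,"spin":0}]'
python3 -m creep '[{"tx":0,"ty":0,"tz":0,"spin":0},{"tx":0,"ty":0,"tz":0,"spin":0},{"tx":0,"ty":0,"tz":0,"spin":0},{"tx":0,"ty":0,"tz":0,"spin":0},{"tx":0,"ty":0,"tz":0,"spin":0}]' 0.34
python3 -m creep '[{"tx":0,"ty":0,"tz":-0.2,"spin":0},{"tx":0,"ty":0,"tz":-0.3,"spin":0},{"tx":0,"ty":0,"tz":-0.4,"spin":0},{"tx":0,"ty":0,"tz":-0.4,"spin":0},{"tx":0,"ty":0,"tz":-0.3,"spin":0}]'
python3 - <<'E'
from h import *
s=manip.sense();print(s['t'],s['eef_pos'],s['contact_force'])
for cam in ['scene','top']:
    p,d=manip.grab_frame(cam);save(cam+'2',p);np.save(cam+'d2.npy',d)
    for n in ['latch_tab','egg','guard']:
        for r in manip.silhouettes(cam,n)[:1]:
            w=world(cam,d,r['pixels']);print(cam,n,r['score'],np.round(r['point']),len(w),np.median(w,0).round(3),w.min(0).round(3),w.max(0).round(3))
    hsv=cv2.cvtColor(p[:,:,::-1].copy(),cv2.COLOR_BGR2HSV)
    m=((hsv[...,0]<6)|(hsv[...,0]>174))&(hsv[...,1]>150)&(hsv[...,2]>50)
    n,l,st,ce=cv2.connectedComponentsWithStats(m.astype('uint8'))
    for i in range(1,n):
        if st[i,4]>8:
            w=world(cam,d,l==i);q=np.median(w,0)
            if .4<q[0]<.65 and abs(q[1])<.2:
                t=w[w[:,2]>.165];print('red',st[i],q.round(3),len(t),np.median(t,0) if len(t) else '',t.min(0),t.max(0))
E
```

```text
t: 10.05
eef_pos: [0.6601, -0.0277, 0.2705]
orientation: [[0.092, 0.996, -0.002], [0.996, -0.092, 0.0], [-0.0, -0.002, -1.0]]
contact_force: [-11.4, 4.3, 9.0]
grip_width: 0.0115
grip_force: 30.0
t: 10.47
eef_pos: [0.6613, -0.0281, 0.2699]
orientation: [[0.092, 0.996, 0.0], [0.996, -0.092, -0.0], [-0.0, 0.0, -1.0]]
contact_force: [-0.4, 1.0, -0.6]
grip_width: 0.0298
grip_force: 0.0
t: 10.88
eef_pos: [0.6615, -0.028, 0.336]
orientation: [[0.092, 0.996, 0.002], [0.996, -0.092, -0.0], [-0.0, 0.002, -1.0]]
contact_force: [0.5, -0.4, -0.2]
grip_width: 0.0301
grip_force: 0.0
10.8833 [ 0.66145599 -0.02796881  0.33598048] [ 0.49092112 -0.36324634 -0.21501807]
scene latch_tab 0.65 [315. 237.] 357 [ 0.522 -0.07   0.133] [ 0.405 -0.081 -0.006] [0.539 0.072 0.179]
scene egg 0.65 [349. 234.] 180 [0.544 0.043 0.06 ] [0.522 0.01  0.018] [0.556 0.097 0.096]
scene guard 0.79 [377. 243.] 4786 [ 0.681 -0.052  0.203] [ 0.548 -0.139 -0.003] [0.712 0.324 0.295]
red [312 224  11  19 162] [ 0.528 -0.071  0.162] 71 [ 0.52519897 -0.06796481  0.1712691 ] [ 0.51384386 -0.07809016  0.16554501] [ 0.53147839 -0.05181804  0.17932397]
top latch_tab 0.56 [337. 237.] 139 [ 0.497 -0.071  0.131] [ 0.402 -0.082  0.005] [ 0.524 -0.057  0.721]
top guard 0.93 [332. 175.] 1129 [ 0.659 -0.053  0.112] [ 0.534 -0.137 -0.003] [0.746 0.077 0.684]
red [335 228   4   3  11] [ 0.514 -0.068  0.167] 7 [ 0.51475542 -0.06784055  0.1687715 ] [ 0.43483548 -0.07294556  0.16728115] [ 0.51753141 -0.06378135  0.67465069]
```

View pics/scene2.png

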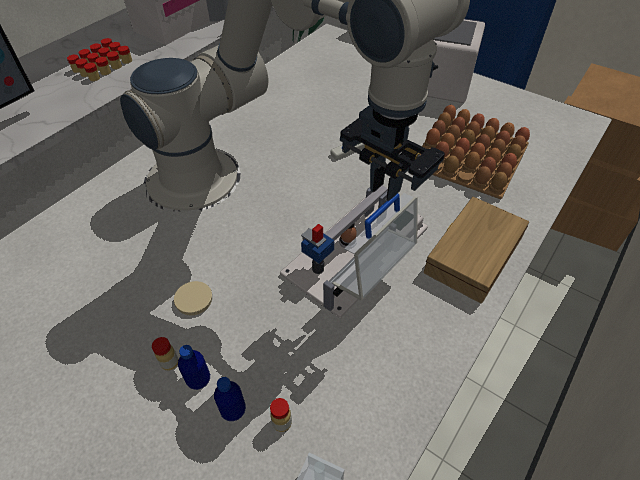

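The scene view shows the guard standing open behind the beam and the red tab exposed at (318, 233), about (0.522, -0.068). I'll move above the tab and take a close look.

```bash
python3 -m creep '[{"tx":-0.26,"ty":-0.68,"tz":0,"spin":0},{"tx":-0.26,"ty":-0.68,"tz":0,"spin":0},{"tx":-0.26,"ty":-0.68,"tz":0,"spin":0},{"tx":-0.26,"ty":-0.68,"tz":0,"spin":0},{"tx":-0.26,"ty":-0.68,"tz":0,"spin":0}]' -0.1
python3 -m creep '[{"tx":0,"ty":0,"tz":0.4,"spin":0},{"tx":0,"ty":0,"tz":0.4,"spin":0},{"tx":0,"ty":0,"tz":0.4,"spin":0},{"tx":0,"ty":0,"tz":0.3,"spin":0},{"tx":0,"ty":0,"tz":0.1,"spin":0}]'
python3 - <<'E'
from h import *
s=manip.sense();R=np.array(s['orientation']);print(s['t'],s['eef_pos'].round(4))
p,d=manip.grab_frame('wrist');save('w3',p)
hsv=cv2.cvtColor(p[:,:,::-1].copy(),cv2.COLOR_BGR2HSV)
m=((hsv[...,0]<6)|(hsv[...,0]>174))&(hsv[...,1]>150)&(hsv[...,2]>40)
w=world('wrist',d,m);print(len(w),np.median(w,0))
t=w[(w[:,2]>.163)&(w[:,2]<.18)];q=(t-s['eef_pos'])@R
print(len(t),np.median(t,0).round(4),t.min(0).round(4),t.max(0).round(4));print('tool',np.percentile(q,[2,50,98],0).round(4))
E
```

```text
t: 11.7
eef_pos: [0.5193, -0.0673, 0.3333]
orientation: [[0.092, 0.996, -0.001], [0.996, -0.092, 0.0], [0.0, -0.001, -1.0]]
contact_force: [-0.5, -0.5, -0.2]
grip_width: 0.0503
grip_force: 0.0
t: 12.12
eef_pos: [0.5199, -0.067, 0.2679]
orientation: [[0.092, 0.996, -0.003], [0.996, -0.092, 0.001], [0.0, -0.003, -1.0]]
contact_force: [0.0, 0.4, -0.2]
grip_width: 0.0502
grip_force: 0.0
12.1167 [ 0.5199 -0.067   0.2679]
835 [ 0.52317345 -0.05980418  0.17128072]
683 [ 0.523  -0.0622  0.1715] [ 0.5147 -0.0761  0.1633] [ 0.5309 -0.0514  0.1739]
tool [[-0.0072 -0.0042  0.0947]
 [ 0.005   0.003   0.0964]
 [ 0.015   0.0102  0.1027]]
```

View pics/w3.png

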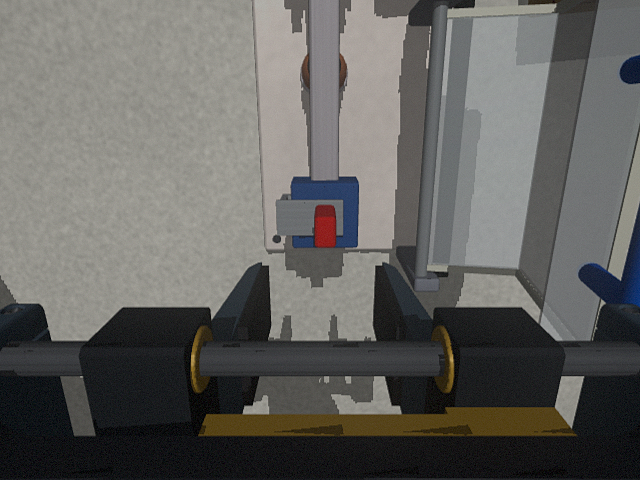

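The wrist view shows the tab top at (325, 225), centred 3 mm off in both tool x and y, with the slide pointing to the front. I'll correct, descend and grip.

```bash
python3 -m creep '[{"tx":0.08,"ty":0.08,"tz":0.4,"spin":0},{"tx":0,"ty":0,"tz":0.4,"spin":0},{"tx":0,"ty":0,"tz":0.4,"spin":0},{"tx":0,"ty":0,"tz":0.4,"spin":0},{"tx":0,"ty":0,"tz":0.4,"spin":0}]'
python3 -m creep '[{"tx":0,"ty":0,"tz":0.3,"spin":0},{"tx":0,"ty":0,"tz":0.3,"spin":0},{"tx":0,"ty":0,"tz":0.3,"spin":0},{"tx":0,"ty":0,"tz":0.23,"spin":0},{"tx":0,"ty":0,"tz":0,"spin":0}]'
python3 -m creep '[{"tx":0,"ty":0,"tz":0,"spin":0},{"tx":0,"ty":0,"tz":0,"spin":0},{"tx":0,"ty":0,"tz":0,"spin":0},{"tx":0,"ty":0,"tz":0,"spin":0},{"tx":0,"ty":0,"tz":0,"spin":0}]' 1
```

```text
t: 12.58
eef_pos: [0.5248, -0.0643, 0.1898]
orientation: [[0.092, 0.996, 0.001], [0.996, -0.092, -0.0], [-0.0, 0.001, -1.0]]
contact_force: [-0.0, 0.3, 0.5]
grip_width: 0.0504
grip_force: 0.0
t: 13.0
eef_pos: [0.5239, -0.0642, 0.1435]
orientation: [[0.092, 0.996, -0.002], [0.996, -0.092, 0.0], [0.0, -0.002, -1.0]]
contact_force: [-1.0, -0.4, 0.0]
grip_width: 0.0498
grip_force: 0.0
t: 13.42
eef_pos: [0.5244, -0.0643, 0.1451]
orientation: [[0.092, 0.996, 0.0], [0.996, -0.092, -0.0], [-0.0, 0.0, -1.0]]
contact_force: [-14.8, 1.4, 7.9]
grip_width: 0.0198
grip_force: 8.1
```

```bash
python3 -m creep '[{"tx":0,"ty":0,"tz":0,"spin":0},{"tx":0,"ty":0,"tz":0,"spin":0},{"tx":0,"ty":0,"tz":0,"spin":0},{"tx":0,"ty":0,"tz":0,"spin":0},{"tx":0,"ty":0,"tz":0,"spin":0}]'
```

```text
t: 13.83
eef_pos: [0.5224, -0.0641, 0.1449]
orientation: [[0.091, 0.996, -0.003], [0.996, -0.091, 0.0], [-0.0, -0.003, -1.0]]
contact_force: [-12.3, -0.2, 12.1]
grip_width: 0.0158
grip_force: 30.0
```

```bash
python3 -m creep '[{"tx":0,"ty":-0.09,"tz":0,"spin":0},{"tx":0,"ty":-0.09,"tz":0,"spin":0},{"tx":0,"ty":-0.09,"tz":0,"spin":0},{"tx":0,"ty":-0.09,"tz":0,"spin":0},{"tx":0,"ty":-0.09,"tz":0,"spin":0}]'
python3 -m creep '[{"tx":0,"ty":0,"tz":0,"spin":0},{"tx":0,"ty":0,"tz":0,"spin":0},{"tx":0,"ty":0,"tz":0,"spin":0},{"tx":0,"ty":0,"tz":0,"spin":0},{"tx":0,"ty":0,"tz":0,"spin":0}]'
python3 - <<'E'
import numpy as np
th=np.linspace(0,.43,21);Y,Z=.240,.06
y=-Y*np.cos(th)+Z*np.sin(th);z=Y*np.sin(th)+Z*np.cos(th)
for r in zip(th[1:].round(3),(np.diff(y)/.04).round(3),(-np.diff(z)/.04).round(3)):print(*r)
print(y[-1]-y[0],z[-1]-z[0])
E
```

```text
t: 14.25
eef_pos: [0.5079, -0.0628, 0.1452]
orientation: [[0.092, 0.996, 0.003], [0.996, -0.092, -0.001], [-0.0, 0.004, -1.0]]
contact_force: [9.0, 0.9, -2.5]
grip_width: 0.0157
grip_force: 30.0
t: 14.67
eef_pos: [0.5083, -0.0628, 0.1453]
orientation: [[0.092, 0.996, 0.004], [0.996, -0.092, -0.0], [-0.0, 0.004, -1.0]]
contact_force: [9.5, 0.8, -3.5]
grip_width: 0.016
grip_force: 30.0
0.022 0.034 -0.129
0.043 0.036 -0.128
0.064 0.039 -0.127
0.086 0.042 -0.126
0.107 0.045 -0.125
0.129 0.047 -0.124
0.15 0.05 -0.123
0.172 0.053 -0.122
0.193 0.055 -0.121
0.215 0.058 -0.12
0.236 0.06 -0.119
0.258 0.063 -0.117
0.279 0.065 -0.116
0.301 0.068 -0.114
0.322 0.07 -0.113
0.344 0.073 -0.111
0.366 0.075 -0.11
0.387 0.077 -0.108
0.408 0.08 -0.106
0.43 0.082 -0.105
0.04686046822378023 0.09458693756350367
```

The force reads 9.5 N, which matches about 14–15 mm of pull. Now I lift along the arc.

```bash
python3 -m creep '[{"tx":0.035,"ty":-0.02,"tz":-0.13,"spin":0},{"tx":0.035,"ty":0,"tz":-0.13,"spin":0},{"tx":0.04,"ty":0,"tz":-0.13,"spin":0},{"tx":0.04,"ty":0,"tz":-0.125,"spin":0},{"tx":0.045,"ty":0,"tz":-0.125,"spin":0}]'
python3 -m creep '[{"tx":0.047,"ty":0,"tz":-0.124,"spin":0},{"tx":0.05,"ty":0,"tz":-0.123,"spin":0},{"tx":0.053,"ty":0,"tz":-0.122,"spin":0},{"tx":0.055,"ty":0,"tz":-0.121,"spin":0},{"tx":0.058,"ty":0,"tz":-0.12,"spin":0}]'
```

```text
t: 15.08
eef_pos: [0.5081, -0.0553, 0.1711]
orientation: [[0.092, 0.996, 0.004], [0.996, -0.092, -0.001], [-0.001, 0.004, -1.0]]
contact_force: [9.5, -2.0, -3.1]
grip_width: 0.0159
grip_force: 30.0
t: 15.5
eef_pos: [0.509, -0.0449, 0.1955]
orientation: [[0.092, 0.996, 0.004], [0.996, -0.092, -0.001], [-0.001, 0.004, -1.0]]
contact_force: [9.4, -3.3, -4.0]
grip_width: 0.0162
grip_force: 30.0
```

```bash
python3 -m creep '[{"tx":0.06,"ty":0,"tz":-0.119,"spin":0},{"tx":0.063,"ty":0,"tz":-0.117,"spin":0},{"tx":0.065,"ty":0,"tz":-0.116,"spin":0},{"tx":0.068,"ty":0,"tz":-0.114,"spin":0},{"tx":0.07,"ty":0,"tz":-0.113,"spin":0}]'
python3 -m creep '[{"tx":0.073,"ty":0,"tz":-0.111,"spin":0},{"tx":0.075,"ty":0,"tz":-0.11,"spin":0},{"tx":0.077,"ty":0,"tz":-0.108,"spin":0},{"tx":0.08,"ty":0,"tz":-0.106,"spin":0},{"tx":0.082,"ty":0,"tz":-0.105,"spin":0}]'
python3 -m creep '[{"tx":0,"ty":0,"tz":0,"spin":0},{"tx":0,"ty":0,"tz":0,"spin":0},{"tx":0,"ty":0,"tz":0,"spin":0},{"tx":0,"ty":0,"tz":0,"spin":0},{"tx":0,"ty":0,"tz":0,"spin":0}]'
python3 - <<'E'
from h import *
p,d=manip.grab_frame('scene');save('scene3',cv2.resize(p[140:330,230:450],None,fx=3,fy=3,interpolation=cv2.INTER_CUBIC))
E
```

```text
t: 15.92
eef_pos: [0.5102, -0.0319, 0.2187]
orientation: [[0.092, 0.996, 0.004], [0.996, -0.092, -0.001], [-0.001, 0.004, -1.0]]
contact_force: [9.3, -4.4, -3.2]
grip_width: 0.0157
grip_force: 30.0
t: 16.33
eef_pos: [0.5116, -0.0165, 0.2403]
orientation: [[0.092, 0.996, 0.004], [0.996, -0.092, -0.001], [-0.001, 0.004, -1.0]]
contact_force: [9.2, -5.3, -2.0]
grip_width: 0.0158
grip_force: 30.0
t: 16.75
eef_pos: [0.5116, -0.0166, 0.2401]
orientation: [[0.092, 0.996, 0.004], [0.996, -0.092, -0.001], [-0.001, 0.004, -1.0]]
contact_force: [9.1, -4.0, -1.7]
grip_width: 0.016
grip_force: 30.0
```

View pics/scene3.png

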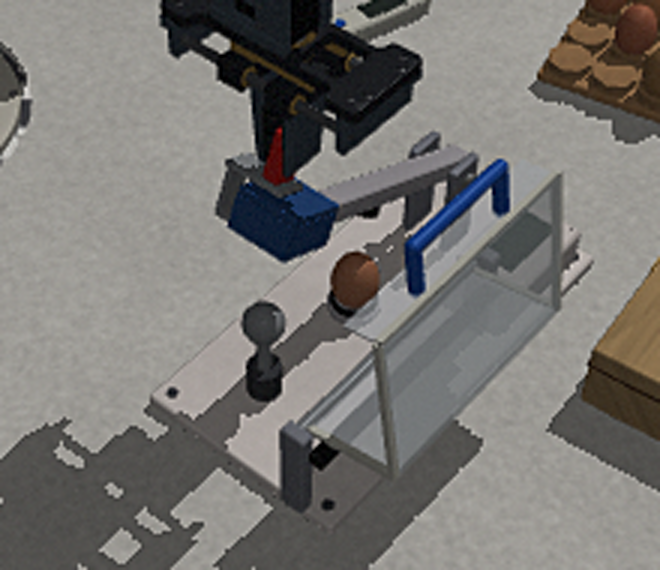

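The picture shows the coupler clear of the ball, which is at (265, 325). The egg is standing at (355, 280), the guard is open, and the gripper still holds the tab. The end has risen about 10 cm.

```bash
python3 -c "
from bench import manip
print(manip.sign_off())"
```

```text
the job is handed in; nothing more can be done
None
```

The guard is open against its stop, the latch was pulled and the beam end is held still about 10 cm above its closed height; the egg still stands in the last picture, and the job was handed in at about 17 s of the 53 s allowed.

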